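# Open the orange-capped sample canister of unknown thread hand

### The job

Unscrew the orange cap from its sample canister on the microscope bench: nobody knows whether its thread is ordinary or reversed, so try it both ways, and do not pull it off before it is unscrewed. Then lift the cap straight up and finish while still holding it, upright and still, about 6 cm above its seat and over its open canister. Leave the white-capped canister closed and everything else where it is.

Things in the scene. Friction and masses are not known exactly. Their poses are not given: they have to be found in the camera images.
- cap_orange: the cap to take off: orange plastic, round ribbed skirt 60 mm over the ribs and 26 mm high, topped by an upright bar grip (wing); total height 58 mm; 0.03 to 0.1 kg. Origin: centre of the skirt's underside, z up, x along the wing. Closed, its underside is 71 mm above the bench and it sits loosely on the neck, with 2 mm of play upwards. Turning does not raise it by itself
- cap_orange_grip (a point): centre of the orange cap's wing, on the cap's axis, 48 mm above the cap's underside: pinch here (fingertips then just clear the skirt's flat top, 26 mm above the underside). The wing is 46 mm long (along the cap's x), 12 mm thick (flat sides face the cap's +y and -y) and 32 mm high; a black dot on top marks its +x end
- cap_orange_lugs (a point): centre of the three hidden thread lugs, on the cap's axis, 3.5 mm above its underside. Thread of unknown hand: turned the right way (anticlockwise from above if ordinary, clockwise if reversed) it turns freely, is off the thread after 50 degrees, lifts straight off best at 66 and stops at 84; the wrong way it hits a hard stop within 7. It must rise 21 mm to clear the neck
- cap_white: the other cap, white, same shape and size, on the other canister, which has the opposite thread; origin at the centre of the skirt's underside. To be left on, unturned
- tray: grey tray 210 x 270 mm, 8 mm thick, fixed to the bench, with two fixed aluminium canisters 74 mm in diameter, shoulders 68 mm and neck rims 92 mm above the bench. Origin: centre of its underside, z up. The canisters' axes are at x = +35 mm, y = +65 and -65 mm in its frame; which one has the orange cap varies. At the start both wings run along the tray's x, within 2 degrees
- dish: closed glass petri dish 58 mm in diameter, 11 mm high, lying on the tray; origin at the centre of its underside. Bystander
- tweezers: steel tweezers 110 mm long, 12 mm wide, 6 mm high, lying on the tray along the tweezers' own y axis; origin under the middle. Bystander
- magnifier_a: black hand magnifier lying flat: lens ring 60 mm in diameter, 9 mm high, handle 75 mm along its -x; origin under the lens centre. Bystander
- magnifier_b: another magnifier like the first. Bystander
- washbottle: white plastic wash bottle, 64 mm in diameter, 175 mm high, standing; origin at the centre of its underside. Bystander

How it is judged:
On the way:
1. the orange cap is turned by more than 40 degrees from its closed position while still on the neck (raised less than 14 mm) (angle between the x axis of cap_orange and the x axis of tray, either way round above 0.7 rad and height (world z) of cap_orange below 0.085 m and distance of cap_orange from where it was at the start of the episode below 0.02 m and angle between cap_orange's own z axis and vertical below 0.2 rad).
At the end, for the whole second after the job is handed in: Fingers hold the orange cap (over 1 N) 35 to 100 mm above its closed position, over its canister (35 mm along each tray axis), upright within 0.25 rad, under 20 mm/s; white cap moved under 6 mm, turned under 0.25 rad; bystanders moved under 20 mm (height (world z) of cap_orange between 0.106 and 0.171 m and distance of cap_orange from where it was at the start of the episode below 0.11 m and x of cap_orange in the frame of tray between 0 and 0.07 m and ((y of cap_orange in the frame of tray between 0.03 and 0.1 m and y of cap_white in the frame of tray below 0 m) or (y of cap_orange in the frame of tray between -0.1 and -0.03 m and y of cap_white in the frame of tray above 0 m)) and angle between cap_orange's own z axis and vertical below 0.25 rad and linear speed of cap_orange below 0.02 m/s and contact force between cap_orange and the fingers above 1 N and distance of cap_white from where it was at the start of the episode below 0.006 m and angle between the x axis of cap_white and the x axis of tray, either way round below 0.25 rad and distance of each of dish, tweezers, magnifier_a, magnifier_b, washbottle from where it was at the start of the episode below 0.02 m); the arm keeps its last pose, push and grip.
It fails at once if the white cap is lifted, shifted or unscrewed (distance of cap_white from where it was at the start of the episode above 0.012 m or angle between the x axis of cap_white and the x axis of tray, either way round above 0.6 rad).
It fails at once if a bystander is pushed away by more than 30 mm (distance of any of dish, tweezers, magnifier_a, magnifier_b, washbottle from where it was at the start of the episode above 0.03 m).
It also fails if it takes over 54 s, if anything falls off the work surface, if the arm or the gripper's body presses on something with over 40 N, if the wrist force passes 120 N, or if a joint passes its speed limit or range.

### The arm

A 6-joint arm with a two-finger parallel gripper is mounted at the origin on the work surface. World frame = base frame: x ahead of the robot, y to its left, z up, the work surface at z = 0. Lengths are in m, angles in rad, forces in N, time in s.
With the tool pointing down it reaches from about 0.3 to 0.775 m from the base axis. Payload 14.6 kg.
Tool frame: the origin (TCP) lies midway between the tips of the shut fingers; the grasp point (between the pads) lies 19 mm behind it (env.grip_depth is the z of the grasp point in the tool frame, in m); z points along the fingers, y is the line along which they close (so a half turn about z gives the same grasp; the last joint's range is limited). The gripper opens to 94 mm and grips with 3 to 60 N. Pads are 16 mm wide; open, the fingers measure 119 mm over their backs; the gripper's body (75 mm by 177 mm) begins 78 mm behind the grasp point.
Start: joints at [-1.203, 0.3, 1.521, -0, 1.321, -0.067], TCP at [0.232, -0.499, 0.205] pointing down, gripper open.
Joint ranges: [-3.03, 3.03], [-0.79, 2.21], [0.23, 2.52], [-1.04, 4.18], [0, 3.07], [-2.55, 2.55]. Speed limits (rad/s): [2.22, 2.22, 2.57, 3.14, 3.14, 3.14].

### API

Orientations are given as a unit quaternion [w, x, y, z].
In Python, from station import env gives the robot as it stands.
- The arm moves only by the tool send_rows, never from a script. Its arguments are lists of equal length, an entry for each row: "linear": the shift along the tool's x, y, z in units of 0.25 m (1.0 is 0.25 m), a list of three; "delta_rot": the turn, a rotation vector about the tool's x, y, z in units of 60 degrees (1.0 is 60 degrees), a list of three; "hand": the opening, from 0 (shut) to 1 (fully open). A call has 1 to 12 rows; each row is the pose to reach, as a shift and turn from the pose commanded when the call began, along the tool's axes at that moment; what a row does not reach only later rows make up. A row lasts 1/8 s, in which the tool goes at most 62.5 mm and 10.7 degrees, less where a joint would pass 70% of its speed; a pose out of reach is approached as far as the arm can. A call with a number of a shift or a turn outside -1 to 1 is refused whole. A call with a gripper value outside its range is refused whole. The fingers move at their own pace and stop on an object; the grip force is fixed at half the most. Time passes only in rows, so rows that repeat a pose let the fingers close. It gives the time, the measured TCP pose, the force, the opening and the grip force at its end, in the units of the state.
- env.state(): the state, without advancing time (a new reading comes with each control period).
- env.capture(name): name is "scene" or "top" or "wrist"; returns the picture (420x560x3 uint8, red, green, blue); there is no depth.
- env.get_calibration(name): a dict with "vertical_fov" (degrees; the focal length in pixels is half the picture's height over the tangent of half this angle, whatever the lens; pixels are square), "cx", "cy" (the principal point, pixels), "k1" (the pictures are not rectified: a ray, as slopes to the right and down, at radius r is drawn at 1 + k1 r^2 times it, then the intrinsics apply), "world_to_cam" (4x4, takes a point from world to camera coordinates); the wrist camera has in their place "hand_eye" (4x4, takes a point from camera to tool coordinates, whose origin is the TCP and whose axes are the flange's). Camera axes: x right, y up, looking along -z (the intrinsics and any distortion apply to the point x, -y, -z); pixel columns grow to the right and rows downward; lengths in m; the calibration is good to about 2 mm. A picture is of the moment at which its call begins: read the wrist's pose just before it. get_calibration takes no time and is no camera call.
- env.finish_job(): hands the job in; it is judged then, once.
The state is a dict: "time": time; "qpos": joint angles; "qvel": joint speeds; "effort": joint torques, N m; "tool_pos": TCP position; "tcp_rot": TCP orientation; "ft_force": force on the tool from outside, world axes, zero at the start; "moment": the same for the moment, N m; "gripper_width": finger opening in m; "gripper_force": force on a finger pad.
Only numpy, scipy, OpenCV 4.12 (cv2) and the standard library are available. Lean on these libraries where they do the work, as an engineer would, in place of code of your own. Each camera call takes 0.05 s, during which the arm holds its last target. There are 200 camera calls.

## Working session

There is one attempt and no reset: what is moved stays moved. The work goes in short steps, Python scripts to look and compute and a tool call to move; the robot and the scene stay as the last step left them, time stands still between calls to the robot, and variables do not carry over. Pictures are saved under pics/ and viewed, at most 10 in all, crops included, and the job is handed in when it is done.

Besides the shell and the picture viewer there is one more tool, called after "Call:" as name(argument=value, ...), one argument or row to a line, values as JSON. send_rows: Moves the arm, as the interface text tells. Shifts and turns lie within -1 to 1; 1 stands for 0.25 m of shift or 60 degrees of turn. Its arguments: {"type":"object","properties":{"linear":{"type":"array"},"delta_rot":{"type":"array"},"hand":{"type":"array"}},"required":["linear","delta_rot","hand"]}

```bash
mkdir -p pics; cat > h.py <<'E'
import numpy as np,cv2
from station import env
from scipy.spatial.transform import Rotation as R
def rot(q): return R.from_quat([q[1],q[2],q[3],q[0]]).as_matrix()
def K(c):
    f=210/np.tan(np.radians(c["vertical_fov"])/2); return f
def campose(name,s=None):
    c=env.get_calibration(name)
    if name=="wrist":
        T=np.eye(4);T[:3,:3]=rot(s["tcp_rot"]);T[:3,3]=s["tool_pos"]; return c,T@np.array(c["hand_eye"])
    return c,np.linalg.inv(np.array(c["world_to_cam"]))
def pix2z(name,u,v,z,s=None):
    c,T=campose(name,s);f=K(c);x,y=(u-c["cx"])/f,(v-c["cy"])/f
    rd=np.hypot(x,y);r=rd
    for _ in range(30): r=rd/(1+c["k1"]*r*r)
    k=r/rd if rd>0 else 1
    d=T[:3,:3]@np.array([x*k,-y*k,-1]);o=T[:3,3]
    return o+d*(z-o[2])/d[2]
E
python3 - <<'E'
from h import *
for n in ("top","wrist"): cv2.imwrite(f"pics/{n}0.png",env.capture(n)[:,:,::-1])
s=env.state();print(s);print(env.grip_depth)
for n in("top","wrist","scene"):print(n,campose(n,s)[1].round(3))
E
```

```text
{'time': 0.1, 'qpos': array([-1.20259313e+00,  3.00429951e-01,  1.52149715e+00, -7.57070947e-06,
        1.32074052e+00, -6.65991832e-02]), 'qvel': array([ 0.00073163, -0.00167763, -0.00246445, -0.00013164, -0.00026024,
        0.00124619]), 'effort': array([ 1.36764545e-03, -5.32644153e+01, -3.53280079e+01,  7.09976256e-02,
        2.35181919e-02, -6.04618162e-05]), 'tool_pos': array([ 0.23158713, -0.4986034 ,  0.20494442]), 'tcp_rot': array([-5.30835037e-04,  9.76460947e-01,  2.15693600e-01, -8.43725959e-05]), 'ft_force': array([ 0.19322617, -0.27572763,  0.50617012]), 'moment': array([ 0.02555112, -0.03460503, -0.00210823]), 'gripper_force': 0.0, 'gripper_width': 0.09398219286180559}
-0.0188
top [[ 0.004  0.997 -0.074  0.439]
 [-1.     0.005  0.019  0.209]
 [ 0.019  0.074  0.997  0.996]
 [ 0.     0.     0.     1.   ]]
wrist [[ 0.421  0.881  0.218  0.295]
 [-0.907  0.409  0.1   -0.469]
 [-0.001 -0.24   0.971  0.384]
 [ 0.     0.     0.     1.   ]]
scene [[ 0.715 -0.495  0.494  1.106]
 [ 0.699  0.495 -0.515 -0.406]
 [ 0.011  0.714  0.7    0.923]
 [ 0.     0.     0.     1.   ]]
```

View pics/top0.png

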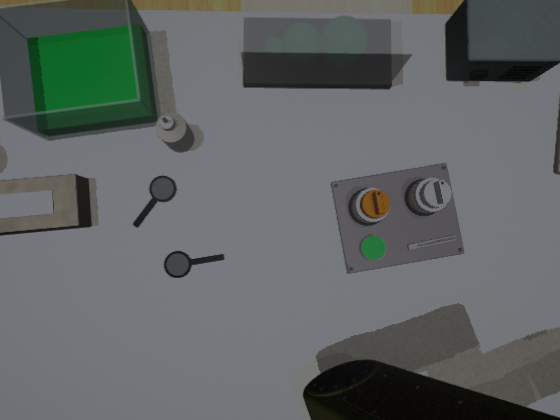

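The top view shows the orange cap at about (376,203), the white cap at (435,193) and the tray corners at about (333,182), (445,164), (463,253) and (350,272). I'll enlarge the tray area.

```bash
python3 - <<'E'
from h import *
im=cv2.imread("pics/top0.png")[150:285,320:480];cv2.imwrite("pics/top0c.png",cv2.resize(im,None,fx=4.4,fy=4.4,interpolation=cv2.INTER_CUBIC))
P=[pix2z("top",u,v,.008)[:2] for u,v in((333,182),(445,164),(463,253),(350,272))]
print(np.round(P,3)); print([np.linalg.norm(P[i]-P[i-1]).round(3) for i in range(4)])
for u,v in((376,203),(435,193)):print(pix2z("top",u,v,.115))
E
```

```text
[[ 0.58   0.064]
 [ 0.623 -0.192]
 [ 0.42  -0.228]
 [ 0.377  0.027]]
[np.float64(0.206), np.float64(0.26), np.float64(0.205), np.float64(0.259)]
[ 0.52218132 -0.00707257  0.115     ]
[ 0.54320683 -0.12727277  0.115     ]
```

View pics/top0c.png

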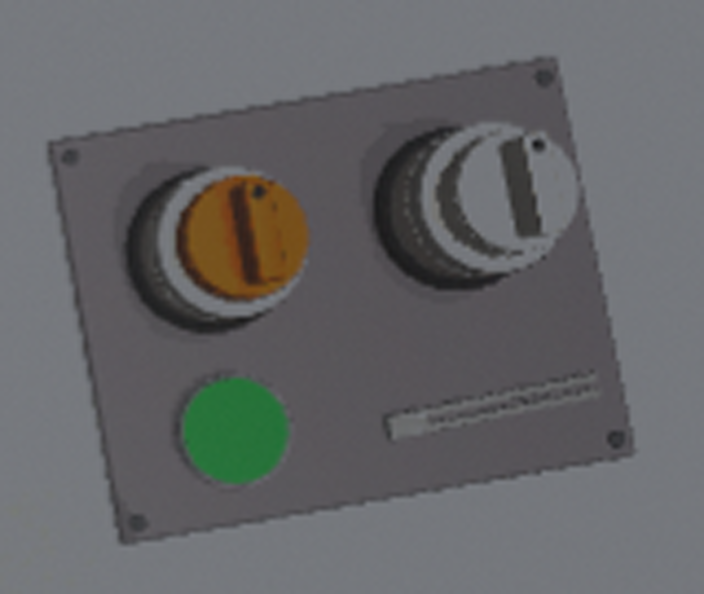

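Call:
send_rows(
  linear=[
    [0.93,-0.64,-0.2],
    [0.93,-0.64,-0.2],
    [0.93,-0.64,-0.2],
    [0.93,-0.64,-0.2],
    [0.93,-0.64,-0.2],
  ],
  delta_rot=[
    [0,0,0],
    [0,0,0],
    [0,0,0],
    [0,0,0],
    [0,0,0],
  ],
  hand=[1,1,1,1,1],
)

```text
time: 0.72
tool_pos: [0.376, -0.2536, 0.2559]
tcp_rot: [0.0, 0.976, 0.216, 0.0]
ft_force: [0.2, -0.7, -0.8]
gripper_width: 0.0936
gripper_force: 0.0
```

Call:
send_rows(
  linear=[
    [0.93,-0.64,0],
    [0.93,-0.64,0],
    [0.93,-0.64,0],
    [0.93,-0.64,0],
    [0.93,-0.64,0],
    [0.93,-0.64,0],
    [0.93,-0.64,0],
  ],
  delta_rot=[
    [0,0,0.243],
    [0,0,0.243],
    [0,0,0.243],
    [0,0,0.243],
    [0,0,0.243],
    [0,0,0.243],
    [0,0,0.243],
  ],
  hand=[1,1,1,1,1,1,1],
)

```text
time: 1.6
tool_pos: [0.5183, -0.0131, 0.2552]
tcp_rot: [0.0, 0.996, 0.09, -0.0]
ft_force: [0.1, -0.0, -0.7]
gripper_width: 0.094
gripper_force: 0.0
```

```bash
python3 - <<'E'
from h import *
s=env.state();cv2.imwrite("pics/w1.png",env.capture("wrist")[:,:,::-1])
import pickle;pickle.dump(s,open("s1.pkl","wb"))
print(s["time"],s["tool_pos"],s["qpos"],s["ft_force"]);print(rot(s["tcp_rot"]).round(3))
E
```

```text
1.6 [ 0.51826393 -0.01314875  0.25516847] [-9.59235854e-02  1.94618045e-01  1.53598506e+00 -1.90021531e-04
  1.41167581e+00  1.29452878e+00] [ 0.13787712 -0.01723534 -0.67222278]
[[ 0.984  0.179 -0.001]
 [ 0.179 -0.984 -0.   ]
 [-0.001 -0.    -1.   ]]
```

View pics/w1.png

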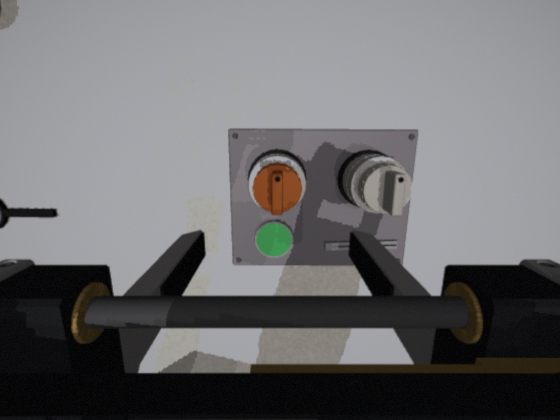

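The wrist view shows the orange cap at about (277,188) with its dot at (277,180), and the wing lines up with the image vertical. I'll zoom in for edges.

```bash
python3 - <<'E'
from h import *
im=cv2.imread("pics/w1.png")[140:230,230:330];cv2.imwrite("pics/w1c.png",cv2.resize(im,None,fx=6,fy=6,interpolation=cv2.INTER_CUBIC))
E
```

```text
(no output)
```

View pics/w1c.png

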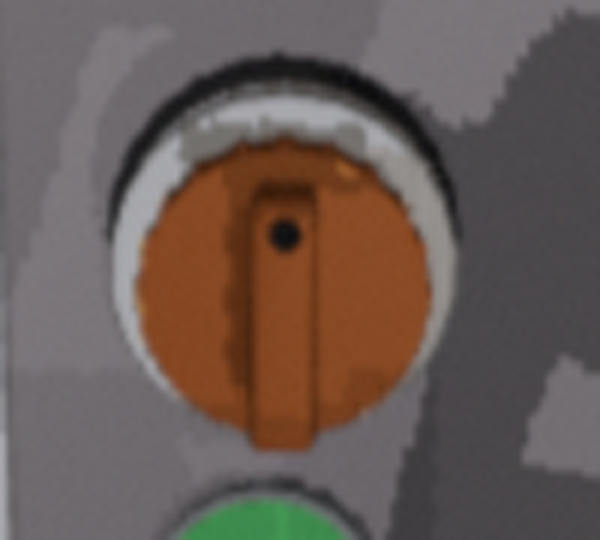

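```bash
python3 - <<'E'
from h import *
import pickle;s=pickle.load(open("s1.pkl","rb"));M=rot(s["tcp_rot"]);p=s["tool_pos"]
def q(u,v,z):
    w=pix2z("wrist",230+u/6,140+v/6,z,s); return w, M.T@(w-p)
for n,u,v,z in(("top",284,203,.129),("bot",284,412,.129),("L",252,310,.129),("R",318,310,.129),("skL",138,290,.097),("skR",432,290,.097),("skT",285,142,.097)):
    w,t=q(u,v,z);print(n,w.round(4),t.round(4))
P=[pix2z("wrist",u,v,.008,s)[:2] for u,v in((229.5,129.5),(418,129.5),(406,265.5),(233,265.5))];print(np.round(P,4))
print(np.mean(P,0),[np.linalg.norm(P[i]-P[i-1]).round(3) for i in range(4)])
d=P[0]-P[1];print("tray yaw",np.degrees(np.arctan2(-d[0],d[1])), "tool yaw",np.degrees(np.arctan2(M[1,0],M[0,0])))
E
```

```text
top [ 0.5472 -0.0076  0.129 ] [ 0.0295 -0.0003  0.1261]
bot [ 0.5102 -0.0143  0.129 ] [-0.0081 -0.0003  0.1262]
L [ 0.5275 -0.0054  0.129 ] [ 0.0106 -0.0059  0.1262]
R [ 0.5296 -0.0169  0.129 ] [0.0105 0.0057 0.1262]
skL [0.5211 0.0165 0.097 ] [ 0.0083 -0.0287  0.1582]
skR [ 0.5314 -0.0398  0.097 ] [0.0082 0.0286 0.1582]
skT [ 0.5545 -0.0065  0.097 ] [ 0.0369 -0.      0.1581]
[[ 0.5807  0.0668]
 [ 0.6281 -0.1942]
 [ 0.4248 -0.2365]
 [ 0.3758  0.0321]]
[ 0.50237756 -0.08296998] [np.float64(0.208), np.float64(0.265), np.float64(0.208), np.float64(0.273)]
tray yaw 10.290111303678685 tool yaw 10.334676514142373
```

Call:
send_rows(
  linear=[
    [0.028,0,0.2],
    [0.028,0,0.4],
    [0.028,0,0.5],
    [0.028,0,0.56],
    [0.028,0,0.61],
    [0.028,0,0.61],
    [0.028,0,0.61],
  ],
  delta_rot=[
    [0,0,0],
    [0,0,0],
    [0,0,0],
    [0,0,0],
    [0,0,0],
    [0,0,0],
    [0,0,0],
  ],
  hand=[0.5,0.5,0.5,0.5,0.5,0.5,0.5],
)

```text
time: 2.52
tool_pos: [0.5259, -0.0116, 0.1038]
tcp_rot: [0.0, 0.996, 0.09, 0.001]
ft_force: [-0.6, -0.3, 0.1]
gripper_width: 0.0468
gripper_force: 0.0
```

```bash
python3 - <<'E'
from h import *
s=env.state();cv2.imwrite("pics/s2.png",env.capture("scene")[:,:,::-1])
print(s["time"],s["tool_pos"],s["qpos"],s["ft_force"],s["moment"])
E
```

```text
2.525 [ 0.52591403 -0.01158335  0.10380195] [-9.16442394e-02  3.54899130e-01  1.70014463e+00 -2.16604759e-05
  1.08525124e+00  1.29892687e+00] [-0.59037427 -0.28764398  0.07648906] [ 0.01934641  0.03071689 -0.0085354 ]
```

View pics/s2.png

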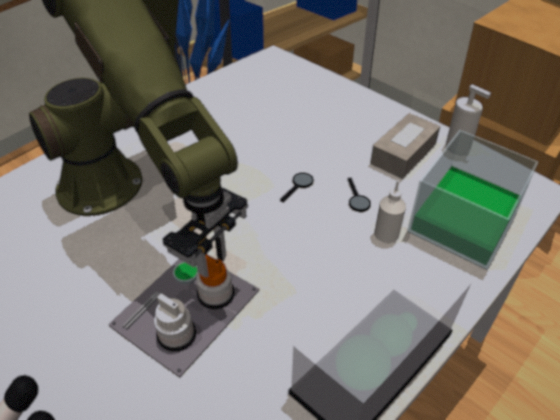

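The scene view shows the fingers straddling the orange wing at about (212,265), with nothing else touched. I'll close the gripper.

Call:
send_rows(
  linear=[
    [0,0,0.01],
    [0,0,0.01],
    [0,0,0.01],
    [0,0,0.01],
    [0,0,0.01],
    [0,0,0.01],
    [0,0,0.01],
    [0,0,0.01],
  ],
  delta_rot=[
    [0,0,0],
    [0,0,0],
    [0,0,0],
    [0,0,0],
    [0,0,0],
    [0,0,0],
    [0,0,0],
    [0,0,0],
  ],
  hand=[0.3,0,0,0,0,0,0,0],
)

```text
time: 3.58
tool_pos: [0.5255, -0.0115, 0.1005]
tcp_rot: [0.0, 0.996, 0.09, 0.0]
ft_force: [-0.0, 0.4, 1.0]
gripper_width: 0.0121
gripper_force: 30.0
```

```bash
python3 - <<'E'
from h import *
s=env.state();print(s["tool_pos"],s["qpos"],s["ft_force"],s["moment"],s["gripper_width"])
E
```

```text
[ 0.52553132 -0.01146471  0.10052075] [-9.14933459e-02  3.59086805e-01  1.70302928e+00 -4.99890029e-06
  1.07933194e+00  1.29891946e+00] [-0.03977645  0.3966482   0.9904787 ] [0.04721904 0.03219208 0.03837132] 0.012055735972176747
```

Call:
send_rows(
  linear=[
    [0,0,0],
    [0,0,0],
    [0,0,0],
    [0,0,0],
    [0,0,0],
    [0,0,0],
  ],
  delta_rot=[
    [0,0,-0.04],
    [0,0,-0.08],
    [0,0,-0.12],
    [0,0,-0.16],
    [0,0,-0.2],
    [0,0,-0.2],
  ],
  hand=[0,0,0,0,0,0],
)

```text
time: 4.32
tool_pos: [0.5255, -0.0117, 0.1005]
tcp_rot: [0.0, 0.981, 0.193, -0.0]
ft_force: [-1.6, -2.7, 1.5]
gripper_width: 0.0126
gripper_force: 32.3
```

```bash
python3 - <<'E'
from h import *
s=env.state();M=rot(s["tcp_rot"]);print(s["tool_pos"],s["qpos"],s["effort"],s["ft_force"],s["moment"],s["gripper_width"],np.degrees(np.arctan2(M[1,0],M[0,0])))
E
```

```text
[ 0.52547585 -0.01168405  0.10050952] [-9.18755071e-02  3.59089575e-01  1.70305533e+00 -1.01836349e-04
  1.07946244e+00  1.09035888e+00] [  1.87905595 -51.67339683 -30.97031951   0.23691435  -0.23496176
  -1.19056709] [-1.64111502 -2.69422455  1.45748333] [-0.42900984  0.13341677 -0.70091538] 0.012559854946656618 22.265711817827892
```

The anticlockwise turn met about 0.7 Nm and the fingers were wedged slightly open, so it hit the stop. I'll go back and try clockwise.

Call:
send_rows(
  linear=[
    [0,0,0],
    [0,0,0],
    [0,0,0],
    [0,0,0],
    [0,0,0],
    [0,0,0],
    [0,0,0],
    [0,0,0],
  ],
  delta_rot=[
    [0,0,0.06],
    [0,0,0.12],
    [0,0,0.18],
    [0,0,0.24],
    [0,0,0.3],
    [0,0,0.36],
    [0,0,0.42],
    [0,0,0.42],
  ],
  hand=[0,0,0,0,0,0,0,0],
)

```text
time: 5.32
tool_pos: [0.5256, -0.0114, 0.1005]
tcp_rot: [-0.0, 1.0, -0.025, 0.0]
ft_force: [0.8, -0.6, 2.2]
gripper_width: 0.0116
gripper_force: 29.9
```

```bash
python3 - <<'E'
from h import *
s=env.state();M=rot(s["tcp_rot"]);print(s["tool_pos"],s["qpos"],s["effort"],s["ft_force"],s["moment"],s["gripper_width"],np.degrees(np.arctan2(M[1,0],M[0,0])))
E
```

```text
[ 0.52558116 -0.01137092  0.10050184] [-9.13447605e-02  3.59176933e-01  1.70295375e+00  7.89286341e-05
  1.07926442e+00  1.52959041e+00] [-7.11833686e-02 -5.18680930e+01 -3.08002424e+01 -2.05849361e-02
 -6.49720640e-02  6.96065538e-01] [ 0.77149685 -0.60440169  2.17131706] [ 0.09342999 -0.05572586  0.02564292] 0.011576710762882025 -2.874878725974912
```

Clockwise turns freely with a moment near 0, so the thread is reversed. I'll continue to about 66°.

Call:
send_rows(
  linear=[
    [0,0,0],
    [0,0,0],
    [0,0,0],
    [0,0,0],
    [0,0,0],
    [0,0,0],
    [0,0,0],
    [0,0,0],
    [0,0,0],
    [0,0,0],
    [0,0,0],
    [0,0,0],
  ],
  delta_rot=[
    [0,0,0.09],
    [0,0,0.18],
    [0,0,0.27],
    [0,0,0.36],
    [0,0,0.45],
    [0,0,0.54],
    [0,0,0.63],
    [0,0,0.72],
    [0,0,0.8],
    [0,0,0.88],
    [0,0,0.89],
    [0,0,0.89],
  ],
  hand=[0,0,0,0,0,0,0,0,0,0,0,0],
)

```text
time: 6.82
tool_pos: [0.5258, -0.0117, 0.1006]
tcp_rot: [0.0, 0.882, -0.471, 0.0]
ft_force: [2.1, -3.9, 0.2]
gripper_width: 0.0118
gripper_force: 29.9
```

```bash
python3 - <<'E'
from h import *
s=env.state();cv2.imwrite("pics/top3.png",cv2.resize(env.capture("scene")[230:360,100:270,::-1],None,fx=4,fy=4,interpolation=cv2.INTER_CUBIC))
M=rot(s["tcp_rot"]);print(s["tool_pos"],s["qpos"],s["ft_force"],s["moment"],s["gripper_width"],np.degrees(np.arctan2(M[1,0],M[0,0])))
E
```

```text
[ 0.52578387 -0.01171984  0.10055166] [-9.17478320e-02  3.59226027e-01  1.70275266e+00 -4.13651437e-04
  1.07881801e+00  2.45928657e+00] [ 2.09997979 -3.85215653  0.23145708] [-0.755156   -0.70929647  0.11021407] 0.01184438715224099 -56.15232627702941
```

View pics/top3.png

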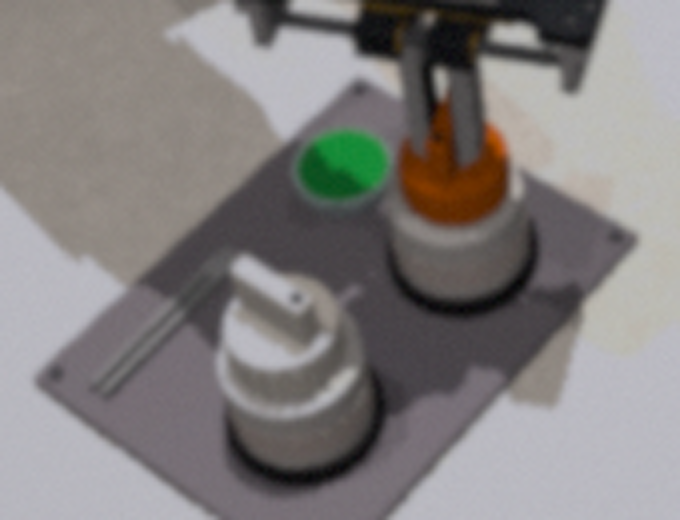

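The cap sits level on the neck with the wing turned and the white cap untouched. The wrist has turned 66° in total. I'll lift gently first and check the force.

Call:
send_rows(
  linear=[
    [0,0,-0.008],
    [0,0,-0.016],
    [0,0,-0.024],
    [0,0,-0.032],
    [0,0,-0.032],
  ],
  delta_rot=[
    [0,0,0],
    [0,0,0],
    [0,0,0],
    [0,0,0],
    [0,0,0],
  ],
  hand=[0,0,0,0,0],
)

```text
time: 7.5
tool_pos: [0.5255, -0.0118, 0.1084]
tcp_rot: [0.0, 0.882, -0.471, 0.0]
ft_force: [2.6, -4.5, -0.8]
gripper_width: 0.012
gripper_force: 29.9
```

Call:
send_rows(
  linear=[
    [0,0,-0.02],
    [0,0,-0.05],
    [0,0,-0.08],
    [0,0,-0.11],
    [0,0,-0.14],
    [0,0,-0.17],
    [0,0,-0.2],
    [0,0,-0.21],
    [0,0,-0.21],
    [0,0,-0.21],
    [0,0,-0.21],
    [0,0,-0.21],
  ],
  delta_rot=[
    [0,0,0],
    [0,0,0],
    [0,0,0],
    [0,0,0],
    [0,0,0],
    [0,0,0],
    [0,0,0],
    [0,0,0],
    [0,0,0],
    [0,0,0],
    [0,0,0],
    [0,0,0],
  ],
  hand=[0,0,0,0,0,0,0,0,0,0,0,0],
)

```text
time: 9.0
tool_pos: [0.5254, -0.0115, 0.1608]
tcp_rot: [0.0, 0.882, -0.472, -0.0]
ft_force: [0.1, 0.2, -1.1]
gripper_width: 0.0116
gripper_force: 29.9
```

```bash
python3 - <<'E'
from h import *
s=env.state();cv2.imwrite("pics/s4.png",cv2.resize(env.capture("scene")[190:360,100:300,::-1],None,fx=3.4,fy=3.4,interpolation=cv2.INTER_CUBIC))
print(s["tool_pos"],s["ft_force"],s["moment"],s["gripper_width"],s["gripper_force"])
E
```

```text
[ 0.52543252 -0.01145899  0.16079527] [ 0.13681628  0.15601753 -1.10386614] [ 1.23099841e-01 -9.14648330e-05  3.25257793e-02] 0.011575515932282121 29.917215406894684
```

View pics/s4.png

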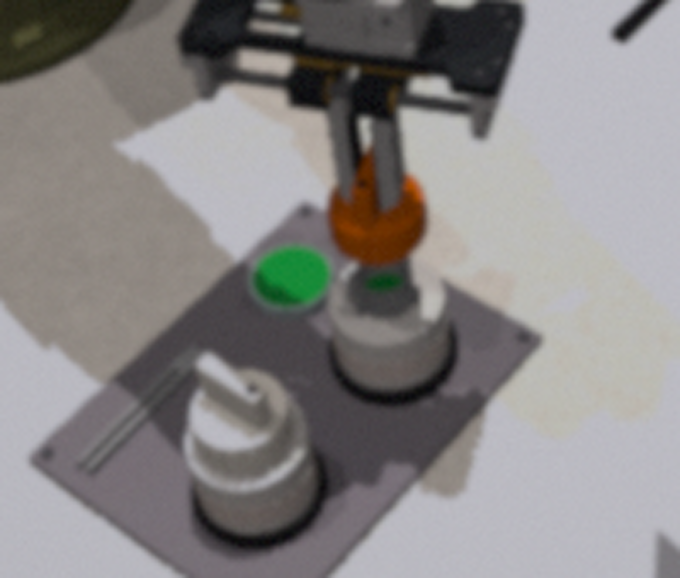

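The cap is held upright about 6 cm above its open canister, and everything else is where it was.

```bash
python3 -c "
from station import env
print(env.finish_job())"
```

```text
the job is handed in; nothing more can be done
None
```

The orange cap's thread was reversed: I unscrewed it clockwise about 66° and lifted it straight up, then handed the job in still holding it upright about 6 cm above its open canister, with the white cap and the items on the tray not visibly moved; no verdict was returned.

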